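# Lay the first-aid tin down against the bench stop

### The arm

A 7-joint arm with a two-finger parallel gripper is mounted at the origin on the work surface. World frame = base frame: x ahead of the robot, y to its left, z up, the work surface at z = 0. Lengths are in m, angles in rad, forces in N, time in s.
With the tool pointing down it reaches from about 0.4 to 0.875 m from the base axis. Payload 19.3 kg.
Tool frame: the origin (TCP) lies between the finger pads; the fingertips stand 17 mm ahead of it and the grasp point (between the pads) lies 2 mm behind it (bot.finger_overhang is the distance from the TCP to the fingertips, in m); z points along the fingers, y is the line along which they close (so a half turn about z gives the same grasp; the last joint's range is limited). The gripper opens to 85 mm and grips with 20 to 120 N. Pads are 22 mm wide; open, the fingers measure 114 mm over their backs; the gripper's body (76 mm by 85 mm) begins 54 mm behind the grasp point. The pads swing forward as they close: fully open they stand 13 mm farther back than shut.
Start: joints at [1.096, 0.521, -0.036, 1.599, 0.021, 1.021, -0.113], TCP at [0.246, -0.574, 0.248] pointing down, gripper open.
Joint ranges: [-2.91, 2.91], [-0.3, 2.13], [-1.5, 1.42], [0.17, 2.43], [-1.26, 4.41], [0.16, 1.93], [-2.52, 2.52]. Speed limits (rad/s): [1.89, 1.89, 2.39, 2.39, 3.01, 3.01, 3.01].

### API

Orientations are given as [roll, pitch, yaw] about the fixed x, y, z axes, in that order (R = Rz(yaw) Ry(pitch) Rx(roll)).
In Python, from workcell import observe, grab_frame, bot gives the robot as it stands.
- The arm moves only by the shell command python3 -m crank 'ROWS' [FORCE]. ROWS is a JSON object of lists of equal length, an entry for each row: "linear": the shift along the world's x, y, z each as a share of 0.25 m, from -1 to 1, a list of three; "delta_rot": the turn, a rotation vector about the world's x, y, z each as a share of 30 degrees, from -1 to 1, a list of three; "fingers": the opening, from -1 (shut) to 1 (fully open). In form: {"linear": [[dx, dy, dz], ...], "delta_rot": [[rx, ry, rz], ...], "fingers": [fingers, ...]}. A call has 1 to 5 rows; each row is the pose to reach, as a shift and turn from the pose commanded when the call began; what a row does not reach only later rows make up. A row lasts 1/10 s, in which the tool goes at most 50 mm and 8.59 degrees, less where a joint would pass 70% of its speed; a pose out of reach is approached as far as the arm can. A call with a number of a shift or a turn outside -1 to 1 is refused whole. A call with a gripper value outside its range is refused whole. The fingers move at their own pace and stop on an object; FORCE is the grip in N (left out, the last holds). Time passes only in rows, so rows that repeat a pose let the fingers close. It gives the time, the measured TCP pose, the force, the opening and the grip force at its end, in the units of the state.
- observe(): the state, without advancing time (a new reading comes with each control period).
- grab_frame(name): name is "side" or "top" or "wrist"; returns a dict with "image" (400x640x3 uint8, red, green, blue), "mtx" (3x3 intrinsics, pixels), "xyz" and "orientation" of the camera in the world. Camera axes: x right, y down, z forward; pixel columns grow to the right and rows downward; lengths in m; the calibration is good to about 2 mm. A picture is of the moment at which its call begins. There is no depth.
- bot.job_done(): hands the job in; it is judged then, once.
The state is a dict: "clock": time; "qpos": joint angles; "qd": joint speeds; "joint_efforts": joint torques, N m; "position": TCP position; "tool_rot": TCP orientation; "force": force on the tool from outside, world axes, zero at the start; "moment": the same for the moment, N m; "grip_width": finger opening in m; "finger_force": force on a finger pad.
Only numpy, scipy, OpenCV 4.12 (cv2) and the standard library are available. Lean on these libraries where they do the work, as an engineer would, in place of code of your own. Each camera call takes 0.05 s, during which the arm holds its last target. There are 200 camera calls.

### The job

Someone left the flat rectangular first-aid tin standing on its end on the wooden board. Push it over onto its back so that it lies lid up, then push it along the board until its end sits flush against the wooden stop strip, ready to be opened. Only push it, never pick it up, and leave all the other things where they are.

Things in the scene. Friction and masses are not known exactly. Their poses are not given: they have to be found in the camera images.
- tin_center (a point): Centre of the first-aid tin: flat, rectangular, closed, loose, 150 mm long (z axis), 100 wide (y), 45 thick (x). At the start it stands on a 100 x 45 mm end, z up. Its broad lid face (framed panel) is on its own -x side, towards the robot; its +x points to the stop strip, up to 0.2 rad askew. Lying lid up, its x points straight down and its z towards the strip.
- tin: The same tin; origin at the centre of the end it stands on at first, 75 mm from its centre. 0.27 to 0.53 kg. Pushed near the top of the lid face towards its +x it tips over its far bottom edge (balance at about 17 degrees) and falls on its back. Pushed below about 90 mm it may slide instead. Friction on the wood 0.28 to 0.42; lying flat it slides at 1 to 3 N.
- stop (a point): Middle of the foot of the wooden stop strip's robot-side face, level with the board's top. x is horizontal, square to the strip, away from the robot; y runs along the strip; z up. Strip: 400 mm long, 25 thick, 22 above the board. At the start the tin's centre is 210 to 240 mm short of this face and within 20 mm of its middle line.
- board: Fixed wooden board, 340 mm (x) by 400 mm (y), 12 mm thick, lying on the bench, the stop strip along its far edge; origin at the centre of its underside, 145 mm short of the strip's face, axes as stop.
- jar: Bystander: empty clear glass jar, 72 mm diameter, 100 mm tall, standing on the board near one side edge; origin at the centre of its underside.
- bottle: Bystander: white plastic shampoo bottle, 60 mm diameter, 150 mm tall, standing on the board near the other side edge; origin at the centre of its underside. Jar and bottle may have swapped sides.
- tick_remover: Bystander: small yellow plastic tick remover, about 87 mm long, 11 mm wide, lying on the board near the corner of strip and right-hand (-y) edge; origin on its underside near the middle.
- mug: Bystander: ceramic mug, 80 mm diameter, 92 mm tall, on the bench at the left; origin at the centre of its underside.
- can: Bystander: closed round can, 74 mm diameter, 110 mm tall, on the bench at the right; origin at the centre of its underside.
- comb: Bystander: flat steel flea comb, 100 mm long, lying on the bench at the right; origin on its underside.
- brush: Bystander: brush lying on the bench at the left; origin on its underside.
There are look-alikes about, which are no part of the job. Of the things shaped like the tin, the white one is meant.

How it is judged:
By the outcome, as a careful person would: the job done as asked, in the order asked, and still so for the second after the job is handed in, with the robot touching nothing.
It also fails if it takes over 42 s, if anything falls off the work surface, if the arm or the gripper's body presses on something with over 40 N, if the wrist force passes 120 N, or if a joint passes its speed limit or range.

## Working session

There is one attempt and no reset: what is moved stays moved. The work goes in short steps, Python scripts to look and compute and a shell command to move; the robot and the scene stay as the last step left them, time stands still between calls to the robot, and variables do not carry over. Pictures are saved under pics/ and viewed, at most 10 in all, crops included, and the job is handed in when it is done.

```bash
mkdir -p pics
cat > h.py <<'E'
import numpy as np, cv2
from scipy.spatial.transform import Rotation as R
from workcell import observe, grab_frame, bot
def grab(n,p=None):
    f=grab_frame(n)
    if p: cv2.imwrite('pics/'+p,f['image'][:,:,::-1])
    return f
def ray(f,u,v,z):
    o=np.array(f['orientation'])
    M=o if o.shape==(3,3) else R.from_euler('xyz',o).as_matrix()
    d=M@np.linalg.solve(f['mtx'],[u,v,1.]); c=np.array(f['xyz'])
    return c+d*(z-c[2])/d[2]
def proj(f,P):
    M=R.from_euler('xyz',f['orientation']).as_matrix()
    p=f['mtx']@(M.T@(np.array(P)-f['xyz'])); return p[:2]/p[2]
E
python3 - <<'E'
from h import *
for n in('top','side'):
    f=grab(n,n+'0.png'); print(n,f['xyz'],f['orientation'],f['mtx'])
s=observe(); print(s['clock'],s['position'],s['tool_rot'],s['grip_width'],s['force'])
E
```

```text
top [0.40701634 0.01370197 1.52562564] [-3.08703269 -0.01939806 -1.55600035] [[505.49355695   0.         322.57003593]
 [  0.         505.49355695 193.09504902]
 [  0.           0.           1.        ]]
side [-0.09969004  0.76230747  1.03588046] [-2.36163663  0.01845983 -2.50501235] [[481.17034418   0.         312.97603772]
 [  0.         481.17034418 208.58929328]
 [  0.           0.           1.        ]]
0.1 [ 0.24598774 -0.57422842  0.24778842] [-3.14053848e+00  9.58489561e-05  4.04779830e-01] 0.08532809002275112 [ 0.49888129 -0.72996678 -0.65221699]
```

View pics/top0.png

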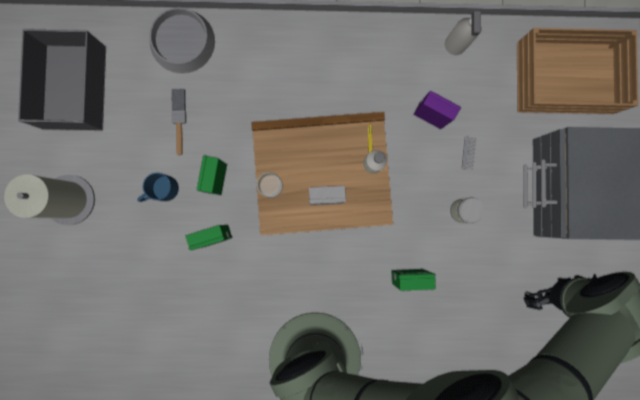

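View pics/side0.png

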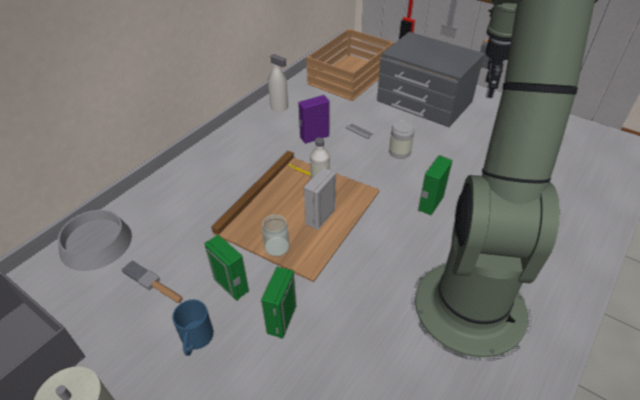

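The top view shows five tin shapes: green ones at (211,174), (208,237) and (413,279), a purple one at (438,109), and a white-grey one on the board at (327,195). The white-grey one fits, being white, standing on the board and square-ish to the strip. The jar is at (270,186), the bottle at (376,161) and the strip runs from (252,125) to (385,117). I'll confirm with a crop and measure.

Run:
```python
from h import *
f=grab('top'); im=f['image']; hsv=cv2.cvtColor(im,cv2.COLOR_RGB2HSV)
cv2.imwrite('pics/crop1.png',cv2.resize(im[100:245,240:400,::-1],None,fx=4.5,fy=4.0,interpolation=cv2.INTER_CUBIC) if 0 else cv2.resize(im[100:245,240:400,::-1],None,fx=4,fy=4,interpolation=cv2.INTER_CUBIC))
box=np.zeros(im.shape[:2],np.uint8); box[100:245,240:400]=1
wood=((hsv[...,1]>60)&(hsv[...,0]<25)&(box>0)).astype(np.uint8)
strip=wood*(hsv[...,2]<125); 
m2=((hsv[...,1]<50)&(box>0)).astype(np.uint8); m2[:180]=0;m2[210:]=0;m2[:,:300]=0;m2[:,352:]=0
for n,m,z in(('wood',wood,.012),('strip',strip.astype(np.uint8),.034),('tin',m2,.162)):
    c=max(cv2.findContours(m,cv2.RETR_EXTERNAL,cv2.CHAIN_APPROX_NONE)[0],key=cv2.contourArea)
    r=cv2.minAreaRect(c); b=cv2.boxPoints(r)
    print(n,r,'\n',np.round([np.r_[p,ray(f,*p,z)[:2]] for p in b],3))
print('V',hsv[195,327],hsv[120,320],hsv[160,320])
print('jar/bottle tops',ray(f,270,186,.11),ray(f,376,156,.15))
```

```text
wood ((321.6941223144531, 173.02352905273438), (113.66422271728516, 133.451904296875), 85.60128784179688) 
 [[ 2.50806e+02  1.21476e+02  7.03000e-01  2.05000e-01]
 [ 3.83865e+02  1.11241e+02  7.42000e-01 -1.97000e-01]
 [ 3.92582e+02  2.24571e+02  3.99000e-01 -2.26000e-01]
 [ 2.59524e+02  2.34806e+02  3.63000e-01  1.72000e-01]]
strip ((317.7176208496094, 121.32941436767578), (9.970544815063477, 133.451904296875), 85.60128784179688) 
 [[ 2.50806e+02  1.21476e+02  6.99000e-01  2.02000e-01]
 [ 3.83865e+02  1.11241e+02  7.37000e-01 -1.94000e-01]
 [ 3.84629e+02  1.21182e+02  7.07000e-01 -1.96000e-01]
 [ 2.51571e+02  1.31418e+02  6.69000e-01  1.99000e-01]]
tin ((327.0, 195.0), (18.0, 36.0), 90.0) 
 [[ 3.09e+02  1.86e+02  5.01e-01  2.50e-02]
 [ 3.45e+02  1.86e+02  5.02e-01 -7.20e-02]
 [ 3.45e+02  2.04e+02  4.53e-01 -7.30e-02]
 [ 3.09e+02  2.04e+02  4.52e-01  2.50e-02]]
V [120   2 143] [ 15 154  88] [ 15 106 142]
jar/bottle tops [0.50231182 0.13497294 0.11      ] [ 0.58674468 -0.15690695  0.15      ]
```

View pics/crop1.png

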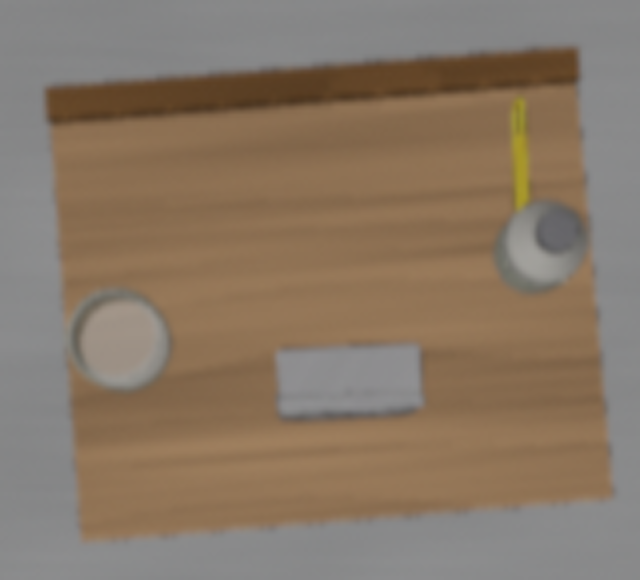

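The crop confirms it: the white-grey tin at full-image (327,195) is on the board, its dark-edged lid face towards the robot. Nothing stands between it and the strip.

Estimates:
- **Stop:** about (0.690, 0.004), yaw about 0.095.
- **Tin centre:** about (0.479, -0.024).

Moving over now.

```bash
python3 -m crank '{"linear":[[0.05,0.18,0],[0.1,0.37,0],[0.16,0.56,0],[0.22,0.75,0],[0.28,0.94,0]],"delta_rot":[[0,0,-0.13],[0,0,-0.26],[0,0,-0.39],[0,0,-0.5],[0,0,-0.62]],"fingers":[0.2,0.2,0.2,0.2,0.2]}' 40
python3 -m crank '{"linear":[[0.05,0.18,0],[0.1,0.37,0],[0.15,0.56,0],[0.2,0.75,0],[0.25,0.94,0]],"delta_rot":[[0,0,0],[0,0,0],[0,0,0],[0,0,0],[0,0,0]],"fingers":[0.2,0.2,0.2,0.2,0.2]}'
python3 - <<'E'
from h import *
f=grab('wrist','w1.png'); print(f['xyz'],f['orientation'])
s=observe(); print(s['clock'],s['position'],s['tool_rot'],s['grip_width'],s['force'])
E
```

```text
clock: 0.65
position: [0.3162, -0.3375, 0.2482]
tool_rot: [-3.142, -0.0, 0.078]
force: [1.7, 0.1, 0.5]
grip_width: 0.0513
finger_force: 0.0
clock: 1.15
position: [0.3787, -0.1026, 0.2485]
tool_rot: [3.141, -0.0, 0.08]
force: [1.3, -0.3, -0.2]
grip_width: 0.0509
finger_force: 0.0
[ 0.45671277 -0.09655321  0.37392833] [ 2.83719762e+00  1.24859081e-03 -1.49005513e+00]
1.2 [ 0.38051942 -0.09603451  0.24860952] [-3.13998646e+00 -1.57640986e-03  8.59178549e-02] 0.05124415805298439 [3.52571559 9.0174567  0.44968373]
```

View pics/w1.png

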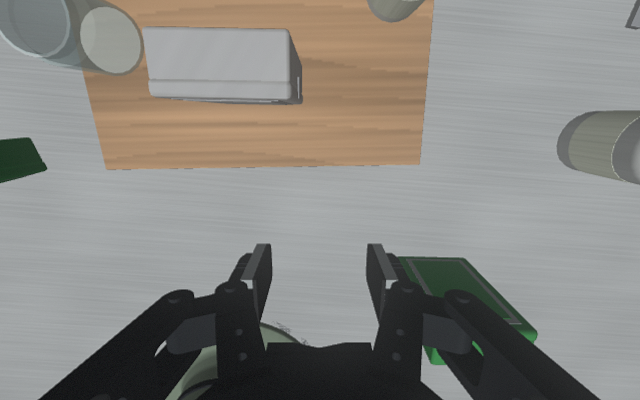

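The wrist view shows the tin's top face with corners at about (143,27), (289,30), (299,102) and (150,97), and the board's near edge from (107,169) to (421,164). The green tin at (460,290) stays behind and to the right of the fingers.

Run:
```python
from h import *
f=grab('wrist')
for p,z in(((143,27),.162),((289,30),.162),((299,102),.162),((150,97),.162),((150,80),.162),((294,82),.162),((107,169),.012),((421,164),.012)): print(p,ray(f,*p,z)[:2])
s=observe(); print(s['position'],s['tool_rot'])
```

```text
(143, 27) [0.50033958 0.02940105]
(289, 30) [ 0.50678181 -0.06542931]
(299, 102) [ 0.4630213  -0.07486617]
(150, 97) [0.4573337  0.02863579]
(150, 80) [0.46841105 0.0276702 ]
(294, 82) [ 0.47565363 -0.07059775]
(107, 169) [0.36415253 0.1748344 ]
(421, 164) [ 0.40545848 -0.22327897]
[ 0.37984903 -0.09946112  0.24850168] [-3.14065152e+00 -1.01619807e-03  8.72899801e-02]
```

```bash
python3 -m crank '{"linear":[[0.06,0.15,0],[0.12,0.29,-0.1],[0.12,0.29,-0.26],[0.12,0.29,-0.42],[0.12,0.29,-0.42]],"delta_rot":[[0,0,0],[0,0,0],[0,0,0],[0,0,0],[0,0,0]],"fingers":[0.2,0.2,0.2,0.2,0.2]}'
python3 -m crank '{"linear":[[0,0,0],[0.03,0.002,0],[0.06,0.005,0],[0.09,0.007,0],[0.12,0.01,0]],"delta_rot":[[0,0,0],[0,0,0],[0,0,0],[0,0,0],[0,0,0]],"fingers":[0.2,0.2,0.2,0.2,0.2]}'
python3 - <<'E'
from h import *
f=grab('side'); cv2.imwrite('pics/s2.png',cv2.resize(f['image'][110:310,200:420,::-1],None,fx=3,fy=3))
s=observe(); print(s['clock'],s['position'],s['tool_rot'],s['force'])
E
```

```text
clock: 1.75
position: [0.4063, -0.0319, 0.14]
tool_rot: [-3.141, 0.007, 0.081]
force: [-0.6, 0.0, -0.4]
grip_width: 0.0514
finger_force: 0.0
clock: 2.25
position: [0.4398, -0.0295, 0.144]
tool_rot: [3.141, -0.001, 0.08]
force: [0.8, 0.0, 0.1]
grip_width: 0.0512
finger_force: 0.0
2.3 [ 0.44075143 -0.02929376  0.14385294] [-3.14150794e+00 -1.87707616e-03  8.00205928e-02] [0.67780433 0.09623907 0.62901914]
```

View pics/s2.png

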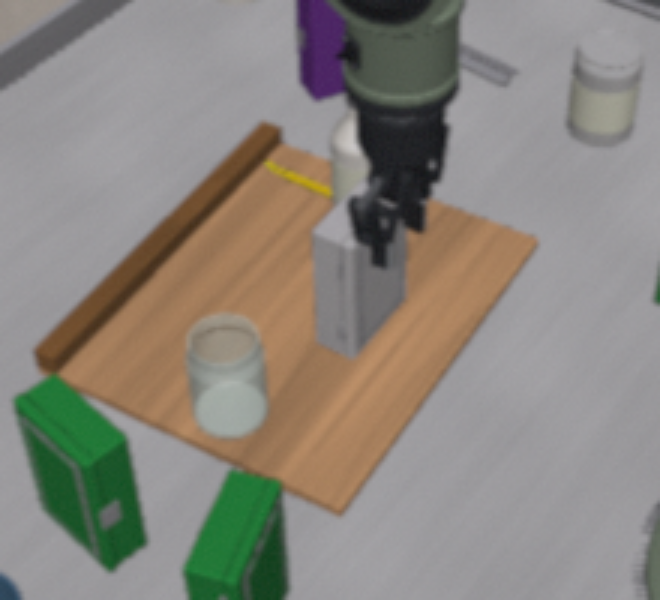

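The fingers sit just behind the upper part of the lid face (crop around (385,230)), and the tin is still standing upright. Now tipping it.

```bash
python3 -m crank '{"linear":[[0,0.03,0],[0.03,0.03,0],[0.06,0.033,0],[0.1,0.036,0],[0.14,0.04,0]],"delta_rot":[[0,0,0],[0,0,0],[0,0,0],[0,0,0],[0,0,0]],"fingers":[0.2,0.2,0.2,0.2,0.2]}'
python3 - <<'E'
from h import *
f=grab('side'); cv2.imwrite('pics/s3.png',cv2.resize(f['image'][110:310,200:420,::-1],None,fx=3,fy=3))
s=observe(); print(s['clock'],s['position'],s['tool_rot'],s['force'])
E
```

```text
clock: 2.8
position: [0.4746, -0.0195, 0.1433]
tool_rot: [3.142, -0.0, 0.08]
force: [-0.9, -0.7, -0.1]
grip_width: 0.0513
finger_force: 0.1
2.85 [ 0.47614373 -0.01920046  0.14338408] [-3.14134512e+00 -1.44894282e-03  8.01336759e-02] [ 0.44295977  0.63776753 -0.69817601]
```

View pics/s3.png

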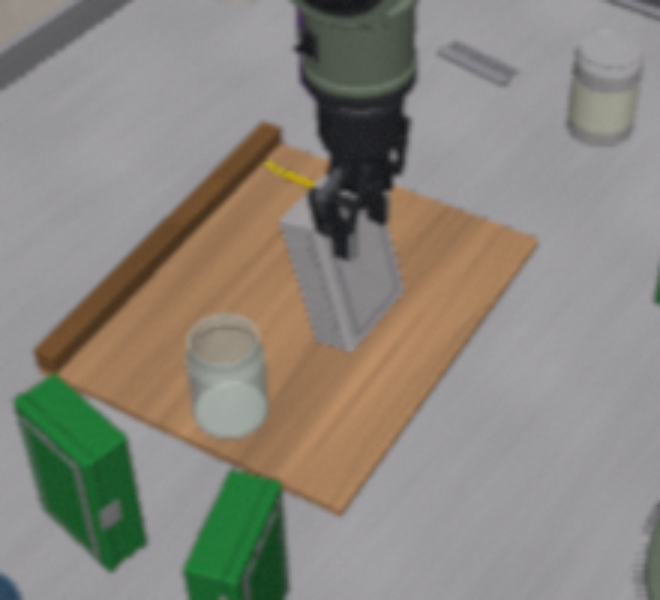

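The tin is tipping about its far bottom edge without sliding. Pushing on past the balance point, then looking.

```bash
python3 -m crank '{"linear":[[0.04,0.004,0],[0.08,0.008,0],[0.12,0.012,0],[0.12,0.012,0],[0.12,0.012,0]],"delta_rot":[[0,0,0],[0,0,0],[0,0,0],[0,0,0],[0,0,0]],"fingers":[0.2,0.2,0.2,0.2,0.2]}'
python3 -m crank '{"linear":[[0,0,0],[-0.1,-0.01,0.05],[-0.25,-0.02,0.1],[-0.35,-0.03,0.1],[-0.45,-0.04,0.1]],"delta_rot":[[0,0,0],[0,0,0.01],[0,0,0.02],[0,0,0.04],[0,0,0.04]],"fingers":[0.2,0.2,0.2,0.2,0.2]}'
python3 - <<'E'
from h import *
f=grab('wrist','w4.png'); cv2.imwrite('pics/dummy.png',f['image'])
print(f['xyz'],f['orientation'])
s=observe(); print(s['clock'],s['position'],s['tool_rot'],s['force'])
E
```

```text
clock: 3.35
position: [0.5035, -0.0165, 0.1431]
tool_rot: [-3.142, 0.0, 0.08]
force: [0.5, -1.0, -0.2]
grip_width: 0.0513
finger_force: 0.0
clock: 3.85
position: [0.3897, -0.0267, 0.1687]
tool_rot: [3.141, -0.001, 0.101]
force: [0.1, -0.4, -0.1]
grip_width: 0.0514
finger_force: 0.0
[ 0.46764162 -0.01905329  0.29412784] [ 2.83741569e+00  1.20749422e-03 -1.46867164e+00]
3.9 [ 0.38593831 -0.02738829  0.16826042] [3.14079034e+00 2.62756860e-03 1.00594023e-01] [-1.52149573 -2.25468983 -0.09270712]
```

View pics/w4.png

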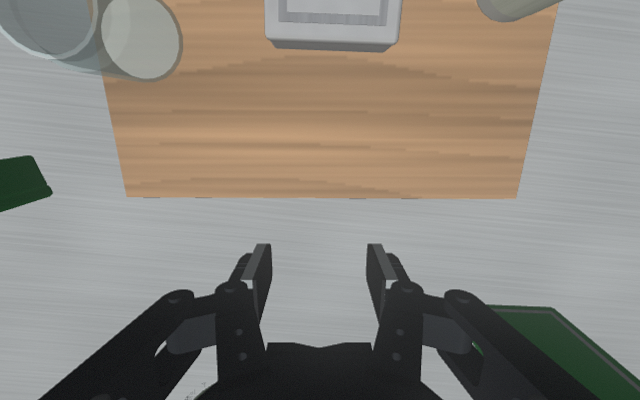

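The tin lies lid up. The upper edge of its near end runs from (266,38) to (397,45), and the board's near edge is level in the image (rows 197-198), so the tool is square to the strip. Next I'll measure the near end, and the far end against the strip in the top view.

Run:
```python
from h import *
f=grab('wrist')
for p,z in(((266,38),.057),((397,45),.057),((276,47),.012),((389,52),.012)): print(p,ray(f,*p,z)[:2])
f=grab('top'); im=f['image']; cv2.imwrite('pics/t5.png',cv2.resize(im[100:245,240:400,::-1],None,fx=4,fy=4,interpolation=cv2.INTER_CUBIC))
hsv=cv2.cvtColor(im,cv2.COLOR_RGB2HSV); m=(hsv[...,1]<50).astype(np.uint8); m[:125]=0;m[195:]=0;m[:,:290]=0;m[:,356:]=0
c=max(cv2.findContours(m,0,1)[0],key=cv2.contourArea); r=cv2.minAreaRect(c); print(r)
for p in cv2.boxPoints(r): print(p,ray(f,*p,.057)[:2])
```

```text
(266, 38) [0.50989361 0.02391602]
(397, 45) [ 0.51505294 -0.07221133]
(276, 47) [0.51243262 0.02315342]
(389, 52) [ 0.51855219 -0.07620366]
((323.9686584472656, 158.29525756835938), (51.70477294921875, 34.57305145263672), 86.05481719970703)
[304.9444  133.69348] [0.66094285 0.04056992]
[339.43555 131.31479] [ 0.6698058  -0.06036364]
[342.99292 182.89703] [ 0.51837173 -0.07271039]
[308.50177 185.27573] [0.50979672 0.02769384]
```

View pics/t5.png

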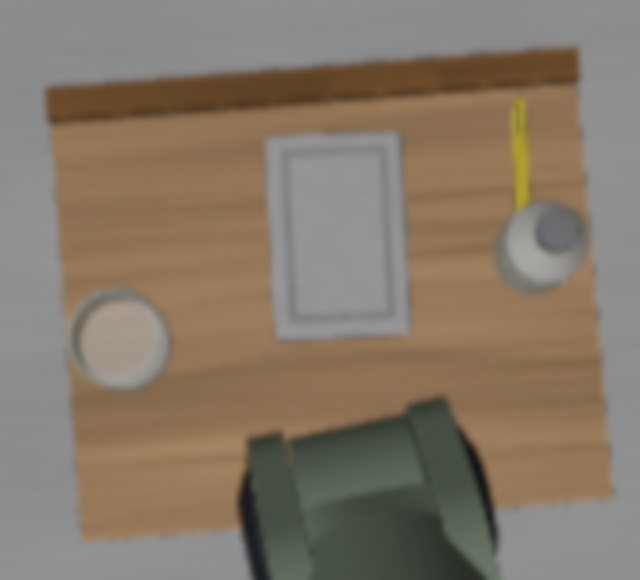

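The tin in the top crop spans (266,138) to (408,335), about 27-30 mm short of the strip and roughly 0.03 rad off square. Lowering behind its near end, square to the strip.

```bash
python3 -m crank '{"linear":[[0.1,-0.01,-0.1],[0.2,-0.015,-0.25],[0.2,-0.015,-0.4],[0.2,-0.015,-0.5],[0.2,-0.015,-0.5]],"delta_rot":[[0,0,0],[0,0,0],[0,0,0],[0,0,0],[0,0,0]],"fingers":[0.2,0.2,0.2,0.2,0.2]}'
python3 -m crank '{"linear":[[0,0,0],[0.05,0.005,0],[0.1,0.01,0],[0.15,0.015,0],[0.18,0.018,0]],"delta_rot":[[0,0,0],[0,0,0],[0,0,0],[0,0,0],[0,0,0]],"fingers":[0.2,0.2,0.2,0.2,0.2]}'
```

```text
clock: 4.5
position: [0.44, -0.0299, 0.0407]
tool_rot: [-3.141, 0.005, 0.102]
force: [0.1, 1.1, 1.6]
grip_width: 0.0512
finger_force: 0.0
clock: 5.0
position: [0.488, -0.0257, 0.0452]
tool_rot: [3.141, -0.003, 0.101]
force: [0.5, 0.6, 0.9]
grip_width: 0.0512
finger_force: 0.0
```

```bash
python3 -m crank '{"linear":[[0.02,0.002,-0.01],[0.04,0.004,-0.01],[0.06,0.006,-0.01],[0.08,0.008,-0.01],[0.1,0.01,-0.01]],"delta_rot":[[0,0,0],[0,0,0],[0,0,0],[0,0,0],[0,0,0]],"fingers":[0.2,0.2,0.2,0.2,0.2]}'
python3 -m crank '{"linear":[[0.015,0.002,0],[0.03,0.003,0],[0.045,0.005,0],[0.045,0.005,0],[0.045,0.005,0]],"delta_rot":[[0,0,0],[0,0,0],[0,0,0],[0,0,0],[0,0,0]],"fingers":[0.2,0.2,0.2,0.2,0.2]}'
```

```text
clock: 5.5
position: [0.5111, -0.0234, 0.0408]
tool_rot: [3.141, 0.001, 0.101]
force: [-1.5, -0.5, 0.8]
grip_width: 0.0511
finger_force: 1.0
clock: 6.0
position: [0.5225, -0.0219, 0.0408]
tool_rot: [-3.142, -0.0, 0.101]
force: [-0.2, -0.0, -0.3]
grip_width: 0.0512
finger_force: 0.0
```

```bash
python3 -m crank '{"linear":[[0.01,0.001,0],[0.02,0.002,0],[0.03,0.003,0],[0.03,0.003,0]],"delta_rot":[[0,0,0],[0,0,0],[0,0,0],[0,0,0]],"fingers":[0.2,0.2,0.2,0.2]}'
python3 - <<'E'
from h import *
f=grab('top'); im=f['image']; cv2.imwrite('pics/t6.png',cv2.resize(im[100:200,270:380,::-1],None,fx=6,fy=6,interpolation=cv2.INTER_CUBIC))
s=observe(); print(s['position'],s['force'])
E
```

```text
clock: 6.4
position: [0.5303, -0.0212, 0.0408]
tool_rot: [-3.141, -0.001, 0.101]
force: [0.0, -0.7, 0.3]
grip_width: 0.0514
finger_force: 0.0
[ 0.53019613 -0.02116045  0.04080279] [ 0.07097064  0.38035374 -1.05016958]
```

View pics/t6.png

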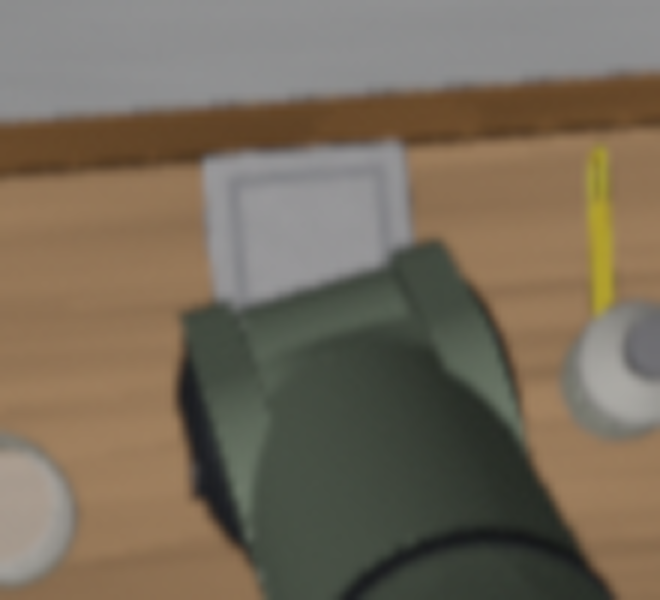

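The tin's far end at (205-400, 140-155) looks to be at or nearly at the strip. I'll press on gently until the force shows contact.

```bash
python3 -m crank '{"linear":[[0.006,0.001,0],[0.012,0.001,0],[0.012,0.001,0],[0.012,0.001,0]],"delta_rot":[[0,0,0],[0,0,0],[0,0,0],[0,0,0]],"fingers":[0.2,0.2,0.2,0.2]}'
python3 -m crank '{"linear":[[0.006,0.001,0],[0.012,0.001,0],[0.012,0.001,0],[0.012,0.001,0]],"delta_rot":[[0,0,0],[0,0,0],[0,0,0],[0,0,0]],"fingers":[0.2,0.2,0.2,0.2]}'
```

```text
clock: 6.85
position: [0.5331, -0.021, 0.0408]
tool_rot: [-3.142, -0.0, 0.101]
force: [-0.2, -0.3, -0.7]
grip_width: 0.0513
finger_force: 0.0
clock: 7.25
position: [0.5348, -0.0208, 0.0405]
tool_rot: [3.142, 0.002, 0.101]
force: [-8.3, 0.1, 4.0]
grip_width: 0.0512
finger_force: 3.8
```

```bash
python3 -m crank '{"linear":[[0.004,0,0],[0.008,0.001,0],[0.008,0.001,0]],"delta_rot":[[0,0,0],[0,0,0],[0,0,0]],"fingers":[0.2,0.2,0.2]}'
python3 -m crank '{"linear":[[-0.02,0,0],[-0.06,-0.006,0],[-0.16,-0.016,0.02],[-0.3,-0.03,0.1],[-0.42,-0.04,0.25]],"delta_rot":[[0,0,0],[0,0,0],[0,0,0],[0,0,0],[0,0,0]],"fingers":[0.2,0.2,0.2,0.2,0.2]}'
python3 -m crank '{"linear":[[0,0,0.15],[0,0,0.3],[0,0,0.5],[0.05,-0.15,0.5],[0.05,-0.3,0.5]],"delta_rot":[[0,0,0],[0,0,0],[0,0,0],[0,0,0],[0,0,0]],"fingers":[0.2,0.2,0.2,0.2,0.2]}'
python3 -m crank '{"linear":[[0,-0.2,0],[0,-0.4,0],[0,-0.6,0],[0,-0.6,0],[0,-0.6,0]],"delta_rot":[[0,0,0],[0,0,0],[0,0,0],[0,0,0],[0,0,0]],"fingers":[0.2,0.2,0.2,0.2,0.2]}'
python3 - <<'E'
from h import *
f=grab('top'); im=f['image']; a=cv2.resize(im[100:200,270:360,::-1],None,fx=4,fy=4,interpolation=cv2.INTER_CUBIC)
g=grab('side')['image']; b=cv2.resize(g[130:230,200:300,::-1],None,fx=4,fy=4,interpolation=cv2.INTER_CUBIC)
cv2.imwrite('pics/t7.png',np.hstack([a,b]))
E
```

```text
clock: 7.55
position: [0.5349, -0.0209, 0.0402]
tool_rot: [3.141, 0.006, 0.101]
force: [-18.0, 0.4, 8.4]
grip_width: 0.0514
finger_force: 9.2
clock: 8.05
position: [0.4299, -0.0306, 0.1024]
tool_rot: [-3.141, 0.004, 0.101]
force: [1.2, -0.5, 2.3]
grip_width: 0.0511
finger_force: 0.0
clock: 8.55
position: [0.4468, -0.1063, 0.2301]
tool_rot: [3.14, -0.005, 0.103]
force: [0.3, -0.8, 0.4]
grip_width: 0.051
finger_force: 0.0
clock: 9.05
position: [0.4447, -0.2564, 0.228]
tool_rot: [-3.142, 0.0, 0.099]
force: [0.5, 1.6, -0.3]
grip_width: 0.0509
finger_force: 0.0
```

View pics/t7.png

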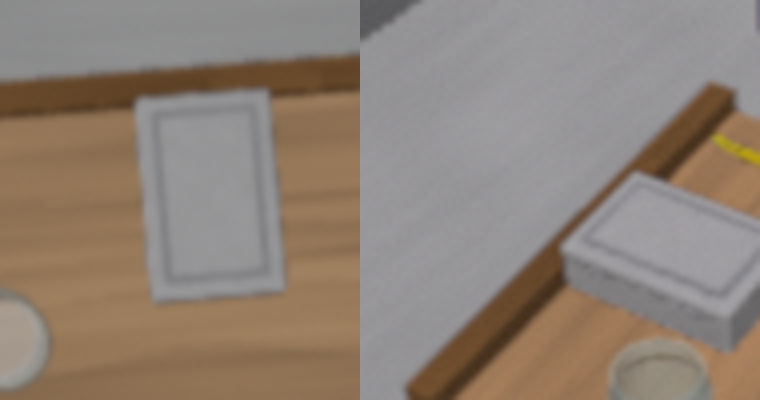

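The tin lies lid up, its far end at (135-270, 90-98) tight and parallel to the strip. The side view agrees. The robot is clear, so I'm handing in.

```bash
python3 -c "
from workcell import bot; print(bot.job_done())"
```

```text
the job is handed in; nothing more can be done
None
```

The white tin was tipped onto its back, lies lid up and was pushed flush against the stop strip; I handed the job in at about 9 s with the robot touching nothing, and no result came back from the judging.

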